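Load a weld collar into the V of a tacking jig

ROBOT

A 7-joint arm with a two-finger parallel gripper is mounted at the origin on the work surface. World frame = base frame: x ahead of the robot, y to its left, z up, the work surface at z = 0. Lengths are in m, angles in rad, forces in N, time in s.
With the tool pointing down it reaches from about 0.35 to 0.9 m from the base axis. Payload 19.9 kg.
Tool frame: the origin (TCP) lies on the centre line of the jaws, within the pads' length; the fingertips stand 25 mm ahead of it and the grasp point (between the pads) lies 6 mm ahead of it; z points along the fingers, y is the direction in which the jaws open and shut (so a half turn about z gives the same grasp; the last joint's range is limited). The gripper opens to 94 mm and grips with 3 to 60 N. Pads are 16 mm wide; open, the fingers measure 119 mm over their backs; the gripper's body (75 mm by 177 mm) begins 78 mm behind the grasp point.
Start: joints at [1.264, 0.417, -0.01, 1.614, 0.005, 1.111, -0.053], TCP at [0.164, -0.603, 0.23] pointing down, gripper open.
Joint ranges: [-2.81, 2.81], [-0.39, 2.02], [-1.27, 1.25], [0.06, 2.57], [-1.19, 4.33], [0.19, 2], [-2.82, 2.82]. Speed limits (rad/s): [1.89, 1.89, 2.39, 2.39, 3.01, 3.01, 3.01].

INTERFACE

Orientations are given as a unit quaternion [x, y, z, w].
In Python, from rig import manip gives the robot as it stands.
- The arm moves only by the tool play_rows, never from a script. Its argument "targets" is a list that holds one entry, the list of rows, each a list of 6 numbers: the shift along the tool's x, y, z in m, then the turn, a rotation vector about the tool's x, y, z in rad. In form: [[[dx, dy, dz, wx, wy, wz], ...]]. A call has 1 to 5 rows; each row is the pose to reach, as a shift and turn from the pose measured when the call began, along the tool's axes at that moment; what a row does not reach only later rows make up. A row lasts 1/10 s, in which the tool goes at most 50 mm and 8.59 degrees, less where a joint would pass 70% of its speed; a pose out of reach is approached as far as the arm can. A call with a gripper value outside its range is refused whole. "hand" is the opening in per cent of the stroke, from 0 (shut) to 100 (fully open), set as the call begins (left out, the last holds). The fingers move at their own pace and stop on an object; "squeeze" is the grip in N (left out, the last holds). Time passes only in rows, so rows that repeat a pose let the fingers close. It gives the time, the measured TCP pose, the force and the opening at its end, in the units of the state.
- manip.get_state(): the state, without advancing time (a new reading comes with each control period).
- manip.grab_frame(name): name is "side" or "top" or "wrist"; returns a dict with "image" (420x560x3 uint8, red, green, blue), "range_z" (420x560 float32, m along the optical axis (not along the pixel's ray), 0 where there is no reading), "fov_y" (degrees; the focal length in pixels is half the picture's height over the tangent of half this angle, whatever the lens; pixels are square), "cx", "cy" (the principal point, pixels), "cam_to_world" (4x4, takes a point from camera to world coordinates). Camera axes: x right, y down, z forward; pixel columns grow to the right and rows downward; lengths in m; the calibration is good to about 2 mm. The wrist camera is an equidistant fisheye: a pixel r from the principal point sees the ray r / f radians off the axis. A picture is of the moment at which its call begins.
- manip.close_job(): hands the job in, once; it reports no verdict.
Trained networks look in a picture, given as the dict that the camera call returned (one of the last four; its "shot" number tells which), for a name from the list of things; names that differ only in an ending like _2 or _b are one class to them, and where a whole thing is asked for, a point or a joint stands for the part that bears it (a point fixed in the world has none). Each returns a list of dicts, best first, with "score" (0 to 1); they miss things now and then, are a little off and sometimes report something else, mostly with a low value. They report only what shows in the picture. A call takes as long as a camera call. They do not tell look-alikes from the thing itself.
- manip.look_for(query, picture): "point" ([row, column] in pixels, amid what is visible of it).
The state is a dict: "t": time; "joint_positions": joint angles; "joint_vel": joint speeds; "tau": joint torques, N m; "ee_pos": TCP position; "orientation": TCP orientation; "contact_force": force on the tool from outside, world axes, zero at the start; "moment": the same for the moment, N m; "finger_gap": opening from 0.0 (shut) to 1.0 (fully open).
Only numpy, scipy, OpenCV 4.12 (cv2) and the standard library are available. Lean on these libraries where they do the work, as an engineer would, in place of code of your own. Each camera call takes 0.05 s, during which the arm holds its last target. There are 200 camera calls.

TASK

Stand the loose steel weld collar on the bed of the tacking jig, in front of the V, then push the sliding jaw up behind it so that the collar runs home between the two converging rails and centres itself on both. Feel for it coming home and leave it gripped between pad and rails when you let go: firmly, but never with more than 20 N on the collar, and leave everything else on the bench alone.

Things in the scene. Friction and masses are not known exactly. Their poses are not given: they have to be found in the camera images.
- collar: the work: a plain round steel weld collar, 48 mm outside diameter, 50 mm tall, 0.36 to 0.54 kg, standing on end, a yellow plastic plug in the top of its bore. Origin: centre of its underside; z along its axis, up. It stands on one of three places in the left-hand clutter, the square tube and the nut on the other two.
- jig: tacking jig bolted to the bench, place and yaw differ. Steel bed 380 mm long (x), 150 wide (y), 12 thick; the collar stands on its top. Origin: centre of underside; +x points from jaw to V, z up. Gib bars, 14 mm above the bed, y = 53 to 71 mm each side, x = -185 to +25 mm. Clear bed to set the collar down: its centre at x = 10 to 25 mm, y = 0. Its steel is smooth (friction 0.2 to 0.3).
- v_mid (a point): a point on top of the jig's bed, on its centre line at jig x = 85 mm. The V head's two rails (36 mm above the bed, faces 35 degrees either side of x, opening to -x, mouth 80 mm wide and 15 mm before the seated collar's axis) are pinched in slots: the axis of the fully seated collar lies on the centre line up to 16 mm before or beyond this point. Where is NOT measured: feel for it.
- jaw: sliding jaw on the jig (blue carriage 90 x 104 x 10 mm, nose block, red grip, brass pad), axes as the jig's; slides along x only, up to 140 mm; starts 0 to 25 mm from its rear end. Origin: centre of the carriage's underside, on the bed. The slide drags with about 7 N and stays where left, holding up to 7 N: the push felt while it moves is this drag plus the push on the collar; at rest less.
- jaw_grip (a point): centre of the top of the jaw's red upright grip, 76 mm above the bed: 20 mm in x, 36 mm in y, straight sides down to the carriage 10 mm above the bed. Push on its rear (-x) face, or grip it from above. The pad's face is 75 mm ahead (+x) of this point; nose block between, 44 mm above the bed.
- jaw_face (a point): centre of the brass pad's face when free (56 mm wide, 12 to 42 mm above the bed); this point rides on the jaw, not on the pad. The pad is sprung: it yields 1 mm per 5 N up to 3 mm (15 N), then is solid. Gripped means over 4 N left on the collar after letting go; over 20 N would drive the V head out of its setting. Sliding the collar over the bed takes about 1 N.
- tube: bystander: a short upright offcut of brown square tube, 40 x 40 mm, 60 mm tall. Origin: centre of the underside.
- nut: bystander: a large dark hexagon nut lying flat, 52 mm over its corners, 24 mm tall. Origin: centre of the underside.
- tape: bystander: an orange tape measure, 66 x 40 x 62 mm, on the right. Origin: centre of the underside.
- hammer: bystander: a hammer with dark handle, 260 mm long, lying on the right. Origin: middle of its length, at the bench.
- brush: bystander: a wooden-handled brush, 200 mm long, lying beyond the jig on the left. Origin: middle of its length, at the bench.
- spray: bystander: an upright blue spray can with red cap, 56 mm diameter, 170 mm tall, on the left. Origin: centre of the underside.
- magnet: bystander: a red arrow-shaped welding magnet lying flat, about 106 x 110 mm, 18 mm thick, beyond the jig. Origin: middle of its underside.
There are look-alikes about, which are no part of the job. There is more than one size of the collar; the job needs the largest.

How it is judged:
On the way:
1. the collar stands on the jig's bed between the jaw and the V, let go of (x of collar in the frame of jig between -0.03 and 0.11 m and y of collar in the frame of jig between -0.03 and 0.03 m and z of collar in the frame of jig between 0.009 and 0.015 m and angle between collar's own z axis and vertical below 0.08 rad and contact force between the fingers and collar below 0.2 N), for 0.2 s.
At the end, for the whole second after the job is handed in: The collar stands upright on the jig's bed (within 0.05 rad, its underside within 3 mm of the bed), seated on both rails: its axis within 1.5 mm of the jig's centre line and at 64 to 106 mm along it, at rest, with the jaw's pad still bearing on it with more than 4 N (contact force between jaw and collar above 4 N and y of collar in the frame of jig between -0.0015 and 0.0015 m and x of collar in the frame of jig between 0.064 and 0.106 m and z of collar in the frame of jig between 0.009 and 0.015 m and angle between collar's own z axis and vertical below 0.05 rad and linear speed of collar below 0.01 m/s); the robot touches nothing.
It fails at once if the jaw presses the collar with more than 20 N (contact force between jaw and collar above 20 N).
It fails at once if a bystander is moved by more than 25 mm (distance of any of tube, nut, tape, hammer, brush, spray, magnet from where it was at the start of the episode above 0.025 m).
It also fails if it takes over 58 s, if anything falls off the work surface, if the arm or the gripper's body presses on something with over 40 N, if the wrist force passes 120 N, or if a joint passes its speed limit or range.

## Working session

There is one attempt and no reset: what is moved stays moved. The work goes in short steps, Python scripts to look and compute and a tool call to move; the robot and the scene stay as the last step left them, time stands still between calls to the robot, and variables do not carry over. Pictures are saved under pics/ and viewed, about 8 in all and at most 12, crops included, and the job is handed in when it is done.

Besides the shell and the picture viewer there is one more tool, called after ">>>" as name(argument=value, ...), one argument or row to a line, values as JSON. play_rows: Moves the arm, as the interface text tells. Its arguments: {"type":"object","properties":{"targets":{"type":"array"},"hand":{"type":"number"},"squeeze":{"type":"number"}},"required":["targets"]}

```bash
mkdir -p pics; ls
cat > h.py <<'E'
import numpy as np, cv2
from scipy.spatial.transform import Rotation as R
from rig import manip
def f_of(p): return p["image"].shape[0]/2/np.tan(np.radians(p["fov_y"])/2)
def world(p,r,c,win=2,fish=False,z=None):
    """pixel -> world, by depth or by plane at height z"""
    f=f_of(p);x,y=(c-p["cx"])/f,(r-p["cy"])/f
    if fish:
        t=np.hypot(x,y);k=np.tan(t)/t if t>1e-6 else 1;x,y=x*k,y*k
    d=np.array([x,y,1.]);T=np.array(p["cam_to_world"])
    if z is None:
        r,c=int(r),int(c);w=p["range_z"][max(0,r-win):r+win+1,max(0,c-win):c+win+1];w=w[w>0]
        s=np.median(w)
    else:
        s=(z-T[2,3])/(T[:3,:3]@d)[2]
    return T[:3,:3]@(d*s)+T[:3,3]
def save(p,n,crop=None,k=1):
    im=p["image"][:,:,::-1]
    if crop: im=im[crop[0]:crop[1],crop[2]:crop[3]]
    cv2.imwrite("pics/"+n,cv2.resize(im,None,fx=k,fy=k,interpolation=cv2.INTER_CUBIC))
E
python3 - <<'E'
from h import *
s=manip.get_state();print(s["t"],s["ee_pos"],s["orientation"],s["contact_force"])
for n in("top","side"):
    p=manip.grab_frame(n);save(p,n+"0.png",k=1.4)
    print(n,p["cam_to_world"][:3,3] if hasattr(p["cam_to_world"],'shape') else 0,p["fov_y"])
    for q in("collar","jig","v_mid","jaw_grip","jaw_face","tube","nut","spray","tape","hammer"):
        for d in manip.look_for(q,p)[:4]:
            r,c=d["point"];print(q,round(d["score"],2),[round(r),round(c)],world(p,r,c).round(3))
E
```

```text
pics
0.0 [ 0.16349282 -0.60288027  0.22984417] [ 9.91242889e-01  1.32049834e-01 -1.24129246e-04 -6.01266667e-04] [-0.83412153  0.14714024 -0.3220889 ]
top [ 0.26669438 -0.03096543  1.5848993 ] 48.058001221962186
collar 0.65 [234, 206] [0.503 0.231 0.036]
collar 0.63 [215, 179] [0.562 0.322 0.048]
collar 0.49 [214, 206] [0.571 0.237 0.035]
jig 0.67 [233, 302] [ 0.518 -0.091  0.018]
jig 0.21 [234, 316] [ 0.516 -0.137  0.023]
v_mid 0.73 [234, 303] [ 0.515 -0.093  0.027]
v_mid 0.44 [208, 406] [ 0.617 -0.44   0.023]
jaw_grip 0.86 [235, 320] [ 0.515 -0.148  0.023]
jaw_face 0.94 [236, 317] [ 0.511 -0.14   0.022]
tube 0.51 [259, 179] [0.414 0.309 0.062]
nut 0.47 [247, 149] [0.457 0.421 0.014]
spray 0.75 [184, 148] [0.637 0.401 0.162]
tape 0.72 [272, 400] [ 0.396 -0.405  0.06 ]
hammer 0.83 [210, 408] [ 0.607 -0.447  0.023]
side [0.44785309 0.77336652 0.74020008] 53.41103261686859
collar 0.84 [350, 273] [0.549 0.342 0.051]
collar 0.77 [318, 306] [0.498 0.249 0.035]
collar 0.72 [320, 271] [0.568 0.266 0.034]
collar 0.49 [367, 202] [0.638 0.447 0.148]
jig 0.67 [223, 313] [ 0.517 -0.077  0.011]
v_mid 0.61 [224, 311] [ 0.522 -0.069  0.013]
jaw_grip 0.68 [205, 315] [ 0.514 -0.1    0.053]
jaw_grip 0.45 [221, 313] [ 0.519 -0.082  0.013]
jaw_grip 0.24 [349, 274] [0.547 0.339 0.049]
jaw_face 0.94 [200, 316] [ 0.514 -0.119  0.057]
tube 0.55 [354, 343] [0.42  0.335 0.058]
nut 0.65 [410, 314] [0.463 0.424 0.014]
spray 0.78 [368, 200] [0.642 0.449 0.145]
tape 0.79 [155, 364] [ 0.387 -0.38   0.047]
tape 0.63 [224, 310] [ 0.523 -0.068  0.012]
hammer 0.57 [148, 296] [ 0.611 -0.436  0.024]
```

View pics/top0.png

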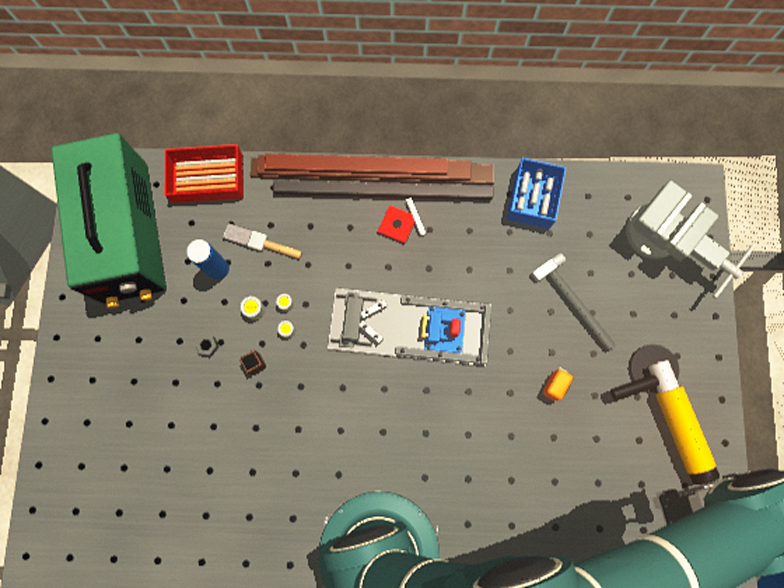

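View pics/side0.png

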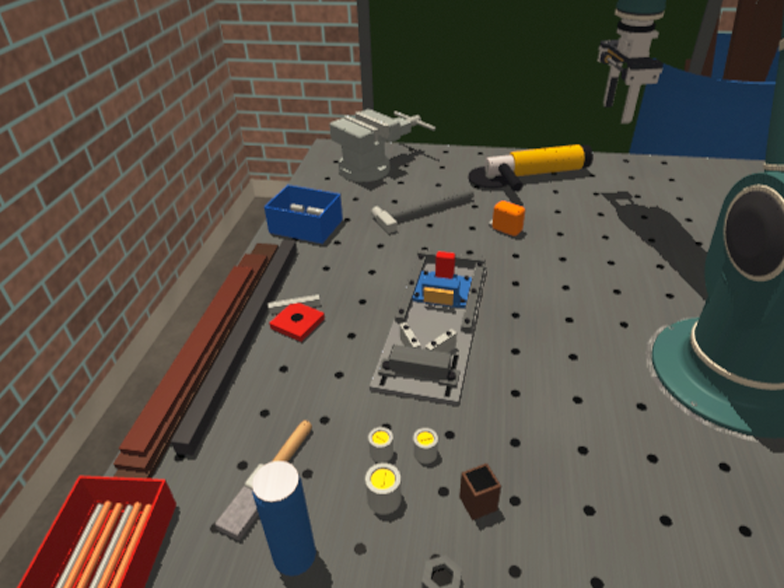

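The top view (1.4×) shows three capped collars: (250,308) large, (284,301) and (285,328) small. The depths are 50 mm against 35 mm, so I choose (250,308), which is original pixel [220,179]. The nut is at (207,344), the tube at (252,362) and the spray can at (205,260). The jig's V is on the left (+x runs roughly along world +y), and the jaw with its red grip is at (454,327).

Run:
```python
from h import *
def cloud(p):
    f=f_of(p);v,u=np.mgrid[:420,:560];z=p["range_z"]
    P=np.stack([(u-p["cx"])/f*z,(v-p["cy"])/f*z,z],-1);T=np.array(p["cam_to_world"])
    return P@T[:3,:3].T+T[:3,3],z>0
for n in("top","side"):
    p=manip.grab_frame(n);W,ok=cloud(p);I=p["image"].astype(int);x,y,z=W[...,0],W[...,1],W[...,2]
    if n=="side": save(p,"crop1.png",(280,420,120,380),3)
    m=ok&(abs(x-.515)<.17)&(abs(y+.08)<.26)&(z>.007)&(z<.018)
    m=cv2.morphologyEx(m.astype(np.uint8),cv2.MORPH_OPEN,np.ones((3,3)))>0
    print(n,"jig rect",m.sum(),cv2.minAreaRect(W[m][:,:2].astype(np.float32)))
    red=(I[...,0]>150)&(I[...,1]<70)&(I[...,2]<70)
    m=ok&red&(abs(x-.515)<.1)&(abs(y+.15)<.12)&(z>.08)
    print("grip",m.sum(),W[m].mean(0).round(4),W[m].min(0).round(4),W[m].max(0).round(4))
    for cx,cy,h in((.555,.33,.05),(.5,.24,.035),(.57,.24,.035)):
        m=ok&(np.hypot(x-cx,y-cy)<.045)&(z>h-.006)&(z<h+.008)
        q=W[m];print("col",m.sum(),q.mean(0).round(4),cv2.minEnclosingCircle(q[:,:2].astype(np.float32)))
    yel=(I[...,0]>150)&(I[...,1]>110)&(I[...,2]<60)&ok&(abs(y+.1)<.15)&(abs(x-.515)<.1)
    print("pad",yel.sum(),W[yel].mean(0).round(4))
```

```text
top jig rect 1369 ((0.521626353263855, -0.04861189424991608), (0.36607733368873596, 0.14943164587020874), 85.45677947998047)
grip 14 [ 0.5083 -0.1545  0.0845] [ 0.4945 -0.1642  0.0805] [ 0.5246 -0.1508  0.0938]
col 141 [0.5513 0.3227 0.0487] ((0.5506484508514404, 0.3232713043689728), 0.02482783794403076)
col 87 [0.504  0.2375 0.0363] ((0.5033162236213684, 0.2372874915599823), 0.018288657069206238)
col 85 [0.569  0.2463 0.0357] ((0.5680364370346069, 0.246967151761055), 0.01851706951856613)
pad 0 [nan nan nan]
side jig rect 2485 ((0.523362934589386, -0.04698733985424042), (0.37247639894485474, 0.15060895681381226), 85.9855728149414)
grip 53 [ 0.514  -0.1578  0.0881] [ 0.4974 -0.1704  0.0849] [ 0.5304 -0.1475  0.092 ]
col 484 [0.5519 0.3257 0.0495] ((0.5522376298904419, 0.32490846514701843), 0.025457151234149933)
col 247 [0.5037 0.2425 0.0369] ((0.5046092867851257, 0.24102580547332764), 0.018834494054317474)
col 246 [0.5692 0.2507 0.0369] ((0.5694792866706848, 0.24890966713428497), 0.01896698772907257)
pad 4 [ 0.5231 -0.0853  0.0545]<stdin>:19: RuntimeWarning: Mean of empty slice.
  ret = um.true_divide(
```

View pics/crop1.png

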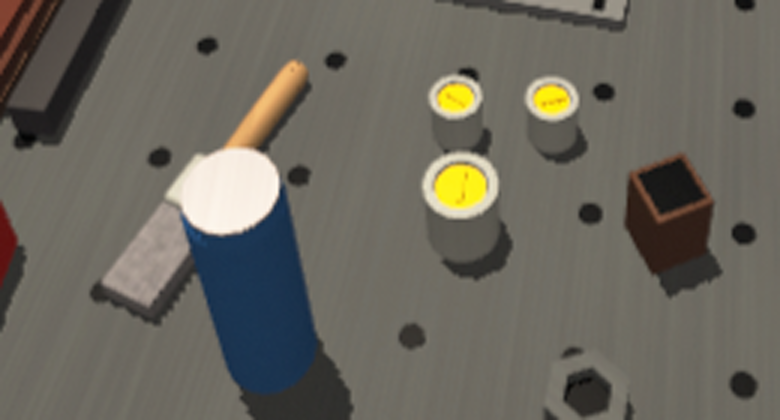

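The crop shows the large collar at (460,190), clearly wider and taller than the two small ones at (456,100) and (552,100). It stands alone with room for the fingers along world x. Collar ≈ (0.5515, 0.324). Jig centre ≈ (0.5225, −0.048), with its x axis at about 85.7°.

```bash
cat >> h.py <<'E'
def Rdown(deg):  # tool x at heading deg in the world, z down
    a=np.radians(deg);return R.from_matrix([[np.cos(a),np.sin(a),0],[np.sin(a),-np.cos(a),0],[0,0,-1]])
def plan(*wps):
    """wps: (xyz, heading); prints whole shift/turn for each leg from the one before"""
    s=manip.get_state();p=np.array(s["ee_pos"]);q=R.from_quat(s["orientation"])
    print("t",round(s["t"],2),p.round(4),"F",np.array(s["contact_force"]).round(2),"gap",round(s["finger_gap"],3))
    for t,h in wps:
        t=np.array(t);T=Rdown(h);d=q.inv().apply(t-p);w=(q.inv()*T).as_rotvec()
        print(t,h,"shift",d.round(4),"turn",w.round(4));p,q=t,T
E
python3 - <<'E'
from h import *
plan(((.31,-.44,.25),40),((.44,-.25,.25),65),((.53,-.03,.25),85.7),((.55,.2,.24),85.7),((.5515,.324,.16),85.7))
E
```

```text
t 1.2 [ 0.1636 -0.6032  0.2304] F [-0.25  0.32 -0.02] gap 1.001
[ 0.31 -0.44  0.25] 40 shift [ 0.184  -0.1192 -0.0196] turn [-1.000e-04  0.000e+00 -4.334e-01]
[ 0.44 -0.25  0.25] 65 shift [ 0.2217 -0.062   0.    ] turn [ 0.      0.     -0.4363]
[ 0.53 -0.03  0.25] 85.7 shift [ 0.2374 -0.0114  0.    ] turn [ 0.      0.     -0.3613]
[0.55 0.2  0.24] 85.7 shift [0.2309 0.0027 0.01  ] turn [0. 0. 0.]
[0.5515 0.324  0.16  ] 85.7 shift [ 0.1238 -0.0078  0.08  ] turn [0. 0. 0.]
```

>>> play_rows(
  targets=[
    [[0.037,-0.024,-0.004,0,0,-0.087],[0.074,-0.048,-0.008,0,0,-0.173],[0.11,-0.072,-0.012,0,0,-0.26],[0.147,-0.095,-0.016,0,0,-0.347],[0.184,-0.119,-0.02,0,0,-0.433]],
  ],
)

```text
t: 1.7
ee_pos: [0.311, -0.4388, 0.2508]
orientation: [0.939, 0.343, -0.0, 0.0]
contact_force: [1.1, -2.4, -0.3]
finger_gap: 1.0
```

>>> play_rows(
  targets=[
    [[0.044,-0.012,0,0,0,-0.087],[0.088,-0.024,0,0,0,-0.174],[0.132,-0.036,0,0,0,-0.26],[0.176,-0.049,0,0,0,-0.348],[0.222,-0.062,0,0,0,-0.436]],
  ],
)

```text
t: 2.2
ee_pos: [0.4412, -0.2467, 0.251]
orientation: [0.842, 0.54, -0.0, 0.001]
contact_force: [0.4, -1.0, -0.1]
finger_gap: 0.999
```

Run:
```python
from h import *
plan(((.53,-.03,.25),85.7),((.55,.2,.24),85.7),((.5515,.324,.16),85.7))
```

```text
t 2.2 [ 0.4412 -0.2467  0.251 ] F [ 0.35 -0.97 -0.09] gap 0.999
[ 0.53 -0.03  0.25] 85.7 shift [ 0.234  -0.0097  0.0008] turn [ 0.0007  0.0008 -0.3554]
[0.55 0.2  0.24] 85.7 shift [0.2309 0.0027 0.01  ] turn [0. 0. 0.]
[0.5515 0.324  0.16  ] 85.7 shift [ 0.1238 -0.0078  0.08  ] turn [0. 0. 0.]
```

Tracking is accurate, so I'll chain the legs.

>>> play_rows(
  targets=[
    [[0.047,-0.002,0,0,0,-0.071],[0.094,-0.004,0,0,0,-0.142],[0.14,-0.006,0,0,0,-0.213],[0.187,-0.008,0,0,0,-0.284],[0.234,-0.01,0.001,0,0,-0.355]],
  ],
)

```text
t: 2.7
ee_pos: [0.5303, -0.0282, 0.2502]
orientation: [0.732, 0.681, -0.0, 0.001]
contact_force: [1.6, -0.5, -0.0]
finger_gap: 0.999
```

>>> play_rows(
  targets=[
    [[0.046,0.001,0.002,0,0,0],[0.092,0.001,0.004,0,0,0],[0.138,0.002,0.006,0,0,0],[0.184,0.002,0.008,0,0,0],[0.231,0.003,0.01,0,0,0]],
  ],
)

```text
t: 3.2
ee_pos: [0.5501, 0.2036, 0.24]
orientation: [0.733, 0.681, 0.0, 0.001]
contact_force: [-0.0, -0.8, 0.4]
finger_gap: 1.002
```

>>> play_rows(
  targets=[
    [[0.031,-0.002,0.02,0,0,0],[0.062,-0.004,0.04,0,0,0],[0.093,-0.006,0.06,0,0,0],[0.122,-0.008,0.08,0,0,0],[0.122,-0.008,0.08,0,0,0]],
  ],
)

```text
t: 3.7
ee_pos: [0.5489, 0.3292, 0.1571]
orientation: [0.731, 0.682, -0.001, -0.0]
contact_force: [-0.8, -0.1, -0.1]
finger_gap: 1.001
```

Run:
```python
from h import *
p=manip.grab_frame("wrist");save(p,"w1.png",k=1.4)
for d in manip.look_for("collar",p)[:4]: r,c=d["point"];print(round(d["score"],2),d["point"],world(p,r,c,fish=True,z=.05).round(4))
p=manip.grab_frame("side")
plan(((.5515,.324,.10),85.7),((.5515,.324,.034),85.7))
```

```text
0.81 [289.8, 242.5] [0.5083 0.2589 0.05  ]
0.81 [282.8, 305.4] [0.5669 0.2627 0.05  ]
0.77 [218.2, 283.5] [0.5509 0.3263 0.05  ]
0.53 [198.7, 441.1] [0.6944 0.3344 0.05  ]
t 3.85 [0.5514 0.3253 0.16  ] F [-0.8   0.36  0.48] gap 1.002
[0.5515 0.324  0.1   ] 85.7 shift [-0.0012  0.0001  0.06  ] turn [0.0019 0.0016 0.0013]
[0.5515 0.324  0.034 ] 85.7 shift [0.    0.    0.066] turn [0. 0. 0.]
```

View pics/w1.png

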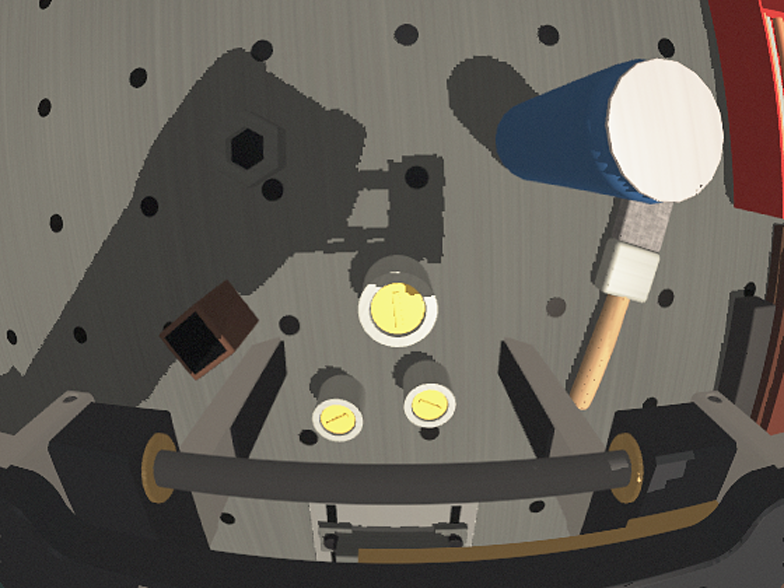

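The wrist view has the large collar at (398,308), centred between the fingers at about 280 and 505. The small collars at (337,418) and (430,404) are nearer the camera and out of the finger path. The network puts the collar at (0.551, 0.326), which agrees.

>>> play_rows(
  targets=[
    [[0,0,0.04,0,0,0],[0,0,0.075,0,0,0],[0,0,0.105,0,0,0],[0,0,0.125,0,0,0],[0,0,0.125,0,0,0]],
  ],
)

```text
t: 4.35
ee_pos: [0.5513, 0.3231, 0.0333]
orientation: [0.733, 0.68, -0.001, 0.001]
contact_force: [-0.2, 0.1, 0.5]
finger_gap: 0.995
```

>>> play_rows(
  targets=[
    [[0,0,0,0,0,0],[0,0,0,0,0,0],[0,0,0,0,0,0],[0,0,0,0,0,0],[0,0,0,0,0,0]],
  ],
  hand=30,
  squeeze=25,
)

```text
t: 4.85
ee_pos: [0.5516, 0.3232, 0.0338]
orientation: [0.733, 0.68, -0.001, 0.001]
contact_force: [0.4, -0.6, 0.6]
finger_gap: 0.612
```

Run:
```python
from h import *
plan(((.5515,.324,.14),85.7),((.533,.1,.14),85.7),((.5238,-.031,.12),85.7),((.5238,-.031,.05),85.7))
```

```text
t 4.85 [0.5516 0.3232 0.0338] F [ 0.35 -0.65  0.63] gap 0.612
[0.5515 0.324  0.14  ] 85.7 shift [ 4.000e-04 -1.000e-04 -1.062e-01] turn [ 0.0005  0.0034 -0.0003]
[0.533 0.1   0.14 ] 85.7 shift [-0.2248 -0.0017  0.    ] turn [0. 0. 0.]
[ 0.5238 -0.031   0.12  ] 85.7 shift [-0.1313  0.0006  0.02  ] turn [0. 0. 0.]
[ 0.5238 -0.031   0.05  ] 85.7 shift [0.   0.   0.07] turn [0. 0. 0.]
```

>>> play_rows(
  targets=[
    [[0,0,0,0,0,0],[0,0,0,0,0,0],[0,0,0,0,0,0],[0,0,0,0,0,0]],
  ],
)

```text
t: 5.25
ee_pos: [0.5516, 0.3233, 0.034]
orientation: [0.733, 0.68, -0.001, 0.001]
contact_force: [-0.2, -1.2, 5.6]
finger_gap: 0.512
```

>>> play_rows(
  targets=[
    [[0,0,-0.015,0,0,0],[0,0,-0.04,0,0,0],[0,0,-0.07,0,0,0],[0,0,-0.1,0,0,0],[0,0,-0.106,0,0,0]],
  ],
)

```text
t: 5.75
ee_pos: [0.5525, 0.3246, 0.1439]
orientation: [0.733, 0.68, 0.001, 0.002]
contact_force: [1.3, 0.6, -3.1]
finger_gap: 0.506
```

Run:
```python
from h import *
plan(((.533,.1,.14),85.7),((.5238,-.031,.12),85.7),((.5238,-.031,.05),85.7))
```

```text
t 5.75 [0.5525 0.3246 0.1439] F [ 1.26  0.58 -3.11] gap 0.506
[0.533 0.1   0.14 ] 85.7 shift [-0.2254 -0.0026  0.004 ] turn [ 0.0043  0.0009 -0.0001]
[ 0.5238 -0.031   0.12  ] 85.7 shift [-0.1313  0.0006  0.02  ] turn [0. 0. 0.]
[ 0.5238 -0.031   0.05  ] 85.7 shift [0.   0.   0.07] turn [0. 0. 0.]
```

>>> play_rows(
  targets=[
    [[-0.035,0,0,0,0,0],[-0.08,-0.001,0,0,0,0],[-0.125,-0.002,0,0,0,0],[-0.175,-0.002,0,0,0,0],[-0.225,-0.003,0.004,0,0,0]],
  ],
)

```text
t: 6.25
ee_pos: [0.532, 0.0988, 0.1399]
orientation: [0.733, 0.68, 0.001, 0.002]
contact_force: [2.0, -0.8, -4.0]
finger_gap: 0.511
```

>>> play_rows(
  targets=[
    [[-0.04,0,0.005,0,0,0],[-0.08,0,0.01,0,0,0],[-0.11,0,0.015,0,0,0],[-0.13,0,0.02,0,0,0],[-0.13,0,0.02,0,0,0]],
  ],
)

```text
t: 6.75
ee_pos: [0.5213, -0.0341, 0.1189]
orientation: [0.734, 0.679, 0.0, 0.001]
contact_force: [-0.1, 0.1, -4.4]
finger_gap: 0.509
```

Run:
```python
from h import *
p=manip.grab_frame("wrist");save(p,"w2.png",k=1.4)
plan(((.5238,-.031,.06),85.7),((.5238,-.031,.047),85.7))
```

```text
t 6.8 [ 0.5217 -0.0322  0.1193] F [ 0.05  0.3  -4.26] gap 0.51
[ 0.5238 -0.031   0.06  ] 85.7 shift [0.0014 0.0018 0.0593] turn [ 0.0028  0.0012 -0.0022]
[ 0.5238 -0.031   0.047 ] 85.7 shift [0.    0.    0.013] turn [0. 0. 0.]
```

View pics/w2.png

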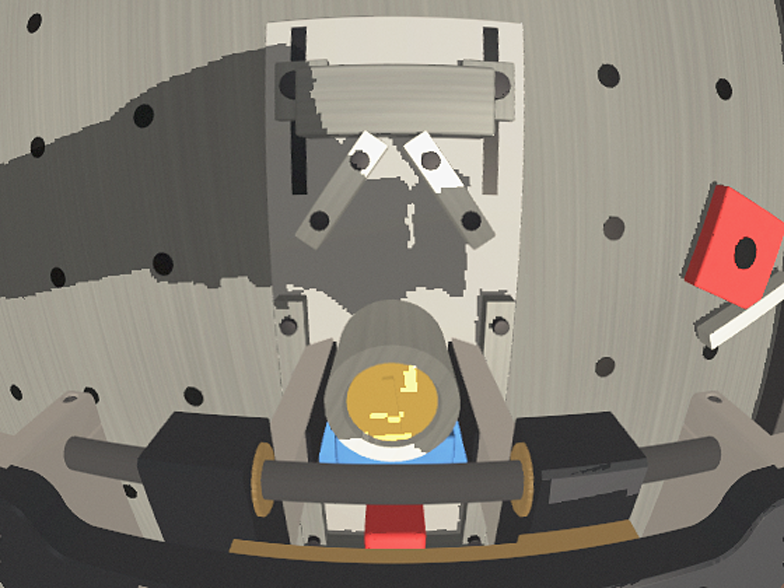

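The collar hangs at (394,400) on the jig's centre line (bed edges 268/523, V axis ≈395). The jaw is behind it and the gibs at 290/500 are clear of the fingers. I'll lower it now.

>>> play_rows(
  targets=[
    [[0.003,0.001,0.025,0,0,0],[0.004,0.001,0.045,0,0,0],[0.004,0.001,0.06,0,0,0],[0.004,0.001,0.067,0,0,0],[0.004,0.001,0.07,0,0,0]],
  ],
)

```text
t: 7.3
ee_pos: [0.5231, -0.0279, 0.0489]
orientation: [0.734, 0.68, 0.0, 0.001]
contact_force: [0.0, -0.8, -3.4]
finger_gap: 0.509
```

>>> play_rows(
  targets=[
    [[0,0,0.001,0,0,0],[0,0,0.002,0,0,0],[0,0,0.003,0,0,0],[0,0,0.003,0,0,0]],
  ],
)

```text
t: 7.7
ee_pos: [0.5232, -0.0279, 0.0462]
orientation: [0.734, 0.679, 0.001, 0.001]
contact_force: [0.2, -0.2, -4.1]
finger_gap: 0.511
```

>>> play_rows(
  targets=[
    [[0,0,0.001,0,0,0],[0,0,0.0015,0,0,0],[0,0,0.0015,0,0,0]],
  ],
)

```text
t: 8.0
ee_pos: [0.5237, -0.0279, 0.0458]
orientation: [0.734, 0.679, 0.001, 0.002]
contact_force: [-5.1, 0.7, 17.9]
finger_gap: 0.512
```

>>> play_rows(
  targets=[
    [[0,0,-0.001,0,0,0],[0,0,-0.001,0,0,0],[0,0,-0.001,0,0,0],[0,0,-0.001,0,0,0],[0,0,-0.001,0,0,0]],
  ],
  hand=68,
)

```text
t: 8.5
ee_pos: [0.5237, -0.0279, 0.0467]
orientation: [0.734, 0.679, 0.001, 0.002]
contact_force: [-0.9, -0.6, -0.4]
finger_gap: 0.679
```

>>> play_rows(
  targets=[
    [[0,0,-0.01,0,0,0],[0,0,-0.03,0,0,0],[0,0,-0.06,0,0,0],[0,0,-0.09,0,0,0],[0,0,-0.115,0,0,0]],
  ],
)

```text
t: 9.0
ee_pos: [0.5234, -0.0275, 0.1639]
orientation: [0.734, 0.68, 0.001, 0.002]
contact_force: [0.7, -1.3, -0.2]
finger_gap: 0.676
```

Run:
```python
from h import *
p=manip.grab_frame("wrist");save(p,"w3.png",k=1.4)
o=np.array([.5225,-.048]);a=np.radians(85.7);u=np.array([np.cos(a),np.sin(a)]);v=np.array([-u[1],u[0]])
for d in manip.look_for("collar",p)[:3]:
    r,c=d["point"];w=world(p,r,c,fish=True,z=.062);print(d["score"],r,c,w,"jig",(w[:2]-o)@u,(w[:2]-o)@v)
for d in manip.look_for("jaw_grip",p)[:2]:
    r,c=d["point"];w=world(p,r,c,fish=True,z=.088);print("grip",d["score"],r,c,w,"jig",(w[:2]-o)@u,(w[:2]-o)@v)
# push start: finger half-depth ~8, behind grip rear face at jig x -0.12
def J(x,y=0): return o+u*x+v*y
plan(((*J(-.09),.17),85.7),((*J(-.155),.15),85.7),((*J(-.155),.075),85.7))
```

```text
0.82 214.0 278.1 [ 0.52197659 -0.02470606  0.062     ] jig 0.02318912622663111 0.002268490370431974
grip 0.89 297.0 280.6 [ 0.51907218 -0.08829525  0.088     ] jig -0.040438833380717874 0.0003968810871347924
t 9.15 [ 0.524  -0.0278  0.1635] F [-0.91 -0.16  0.67] gap 0.678
[ 0.51575191 -0.13774666  0.17      ] 85.7 shift [-0.1103  0.0002 -0.0062] turn [ 0.0066  0.002  -0.0018]
[ 0.5108783 -0.2025637  0.15     ] 85.7 shift [-0.065 -0.     0.02 ] turn [0. 0. 0.]
[ 0.5108783 -0.2025637  0.075    ] 85.7 shift [0.    0.    0.075] turn [0. 0. 0.]
```

View pics/w3.png

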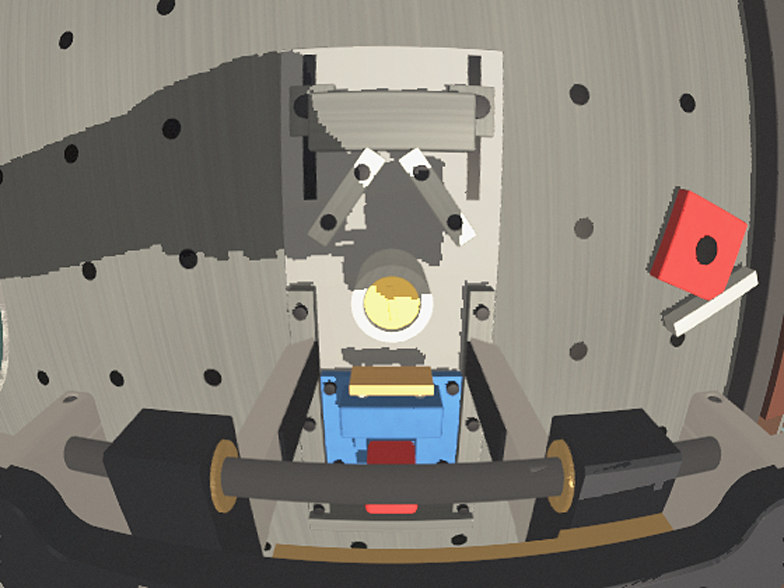

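The collar at (391,308) stands upright on the centre line in front of the V, let go of. The brass pad is at (391,378) behind it and the red grip at about (391,475). Next I close the fingers and go behind the grip.

>>> play_rows(
  targets=[
    [[-0.03,0,0,0,0,0],[-0.065,0,0,0,0,0],[-0.1,0,0,0,0,0],[-0.14,0,0,0,0,0],[-0.177,0,0,0,0,0]],
  ],
  hand=0,
)

```text
t: 9.65
ee_pos: [0.5097, -0.2058, 0.1633]
orientation: [0.734, 0.679, 0.001, 0.003]
contact_force: [0.4, -0.3, -0.0]
finger_gap: 0.293
```

>>> play_rows(
  targets=[
    [[0,0,0,0,0,0],[0,0,0,0,0,0],[0,0,0,0,0,0]],
  ],
)

```text
t: 9.95
ee_pos: [0.5097, -0.2046, 0.1629]
orientation: [0.733, 0.68, 0.001, 0.002]
contact_force: [1.1, -0.1, -0.2]
finger_gap: 0.034
```

Run:
```python
from h import *
p=manip.grab_frame("side");save(p,"s2.png",(130,300,230,400),4)
o=np.array([.5225,-.048]);a=np.radians(85.7);u=np.array([np.cos(a),np.sin(a)])
plan(((*(o+u*-.155),.1),85.7),((*(o+u*-.155),.075),85.7))
```

```text
t 10.0 [ 0.5098 -0.2044  0.1631] F [ 0.15  0.35 -0.06] gap 0.012
[ 0.5108783 -0.2025637  0.1      ] 85.7 shift [0.002  0.0006 0.0631] turn [0.0052 0.0012 0.    ]
[ 0.5108783 -0.2025637  0.075    ] 85.7 shift [0.    0.    0.025] turn [0. 0. 0.]
```

View pics/s2.png

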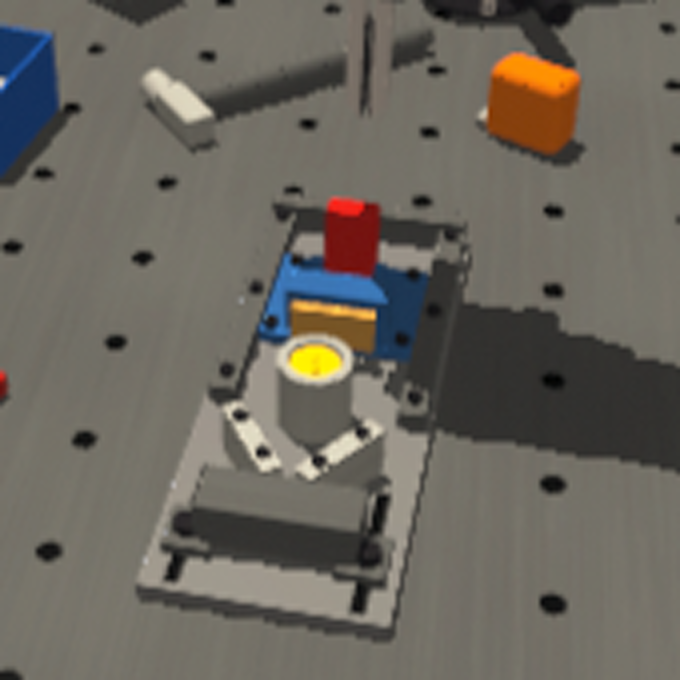

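The side crop shows the collar upright at (315,385), the pad behind it, and the red grip at (350,235) with free space behind it. I'll lower behind the grip and approach slowly.

>>> play_rows(
  targets=[
    [[0.002,0.001,0.03,0.003,0,0],[0.002,0.001,0.06,0.005,0,0],[0.002,0.001,0.08,0.005,0.001,0],[0.002,0.001,0.09,0.005,0.001,0],[0.002,0.001,0.09,0.005,0.001,0]],
  ],
)

```text
t: 10.5
ee_pos: [0.5111, -0.2016, 0.0723]
orientation: [0.733, 0.681, -0.0, -0.001]
contact_force: [-0.5, -0.4, 0.6]
finger_gap: 0.003
```

>>> play_rows(
  targets=[
    [[0.003,0,0,0,0,0],[0.006,0,0,0,0,0],[0.009,0,0,0,0,0],[0.012,0,0,0,0,0],[0.015,0,0,0,0,0]],
  ],
)

```text
t: 11.0
ee_pos: [0.5124, -0.1865, 0.0726]
orientation: [0.733, 0.681, -0.0, -0.0]
contact_force: [0.6, 0.5, 0.2]
finger_gap: 0.005
```

>>> play_rows(
  targets=[
    [[0.003,0,0,0,0,0],[0.006,0,0,0,0,0],[0.009,0,0,0,0,0],[0.012,0,0,0,0,0],[0.015,0,0,0,0,0]],
  ],
)

```text
t: 11.5
ee_pos: [0.5135, -0.1725, 0.0728]
orientation: [0.733, 0.68, -0.001, 0.0]
contact_force: [-0.4, -7.3, 1.2]
finger_gap: 0.006
```

>>> play_rows(
  targets=[
    [[0.003,0,0,0,0,0],[0.006,0,0,0,0,0],[0.009,0,0,0,0,0],[0.012,0,0,0,0,0],[0.015,0,0,0,0,0]],
  ],
)

```text
t: 12.0
ee_pos: [0.5146, -0.1586, 0.0727]
orientation: [0.733, 0.68, -0.001, 0.001]
contact_force: [1.1, -7.1, -1.3]
finger_gap: 0.005
```

Contact with the grip came at TCP y ≈ −0.176, and the drag is ≈7.2 N. Home should lie between TCP y −0.097 and −0.065, so I approach to just short of that.

>>> play_rows(
  targets=[
    [[0.003,0,0,0,0,0],[0.006,0,0,0,0,0],[0.009,0,0,0,0,0],[0.012,0,0,0,0,0],[0.015,0,0,0,0,0]],
  ],
)

```text
t: 12.5
ee_pos: [0.5156, -0.1448, 0.0728]
orientation: [0.734, 0.679, -0.001, 0.001]
contact_force: [0.4, -8.0, -0.4]
finger_gap: 0.003
```

>>> play_rows(
  targets=[
    [[0.003,0,0,0,0,0],[0.006,0,0,0,0,0],[0.009,0,0,0,0,0],[0.012,0,0,0,0,0],[0.015,0,0,0,0,0]],
  ],
)

```text
t: 13.0
ee_pos: [0.5167, -0.131, 0.0728]
orientation: [0.734, 0.679, -0.002, 0.002]
contact_force: [-0.6, -7.7, 0.6]
finger_gap: 0.006
```

>>> play_rows(
  targets=[
    [[0.003,0,0,0,0,0],[0.006,0,0,0,0,0],[0.009,0,0,0,0,0],[0.012,0,0,0,0,0],[0.015,0,0,0,0,0]],
  ],
)

```text
t: 13.5
ee_pos: [0.5178, -0.1172, 0.0728]
orientation: [0.735, 0.678, -0.002, 0.002]
contact_force: [-1.3, -7.8, 1.2]
finger_gap: 0.008
```

Run:
```python
from h import *
p=manip.grab_frame("side");save(p,"s3.png",(130,300,230,400),4);plan()
```

```text
t 13.55 [ 0.5178 -0.1166  0.0728] F [-0.53 -5.94 -0.4 ] gap 0.003
```

View pics/s3.png

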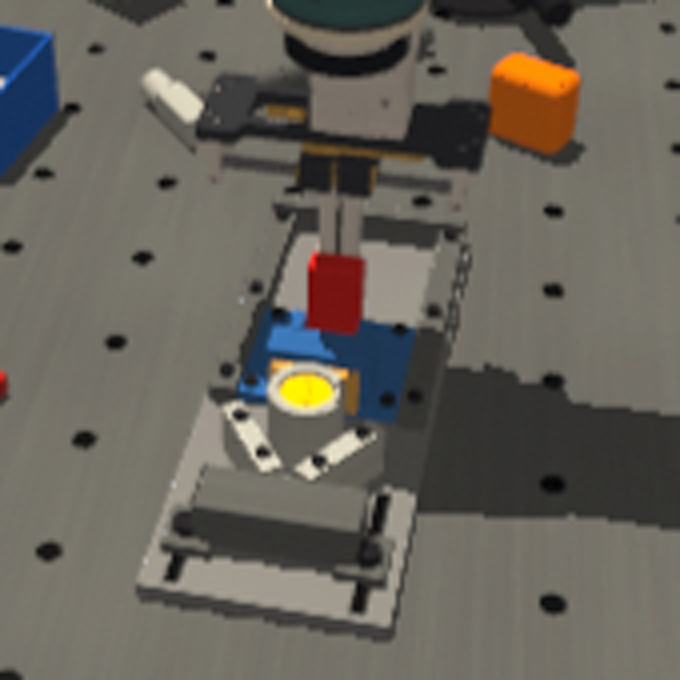

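The collar at (305,415) is now being pushed by the pad and is about to enter the V. I'll estimate home from the rails' mouth tips, crop pixels (228,403) and (372,422), to shorten the creep.

Run:
```python
from h import *
p=manip.grab_frame("side")
o=np.array([.5225,-.048]);a=np.radians(85.7);u=np.array([np.cos(a),np.sin(a)]);v=np.array([-u[1],u[0]])
for n,c,r,z in(("tipL",228,403,.048),("tipR",372,422,.048),("collar",307,390,.062),("grip_rear?",337,255,.088)):
    w=world(p,130+r/4,230+c/4,z=z)[:2]-o;print(n,(w@u).round(4),(w@v).round(4))
s=manip.get_state();print("tcp",(np.array(s["ee_pos"][:2])-o)@u,s["contact_force"])
```

```text
tipL 0.0571 -0.0478
tipR 0.0555 0.0424
collar 0.0504 0.0007
grip_rear? -0.0559 -0.0003
tcp -0.06878242138277137 [-1.39968531 -3.54325013  1.00255777]
```

Home is predicted at about 18–20 mm more. I advance 10 mm, then creep.

>>> play_rows(
  targets=[
    [[0.002,0,0,0,0,0],[0.004,0,0,0,0,0],[0.006,0,0,0,0,0],[0.008,0,0,0,0,0],[0.01,0,0,0,0,0]],
  ],
)

```text
t: 14.1
ee_pos: [0.5185, -0.1078, 0.0728]
orientation: [0.735, 0.678, -0.003, 0.002]
contact_force: [-0.8, -7.4, 2.0]
finger_gap: 0.003
```

>>> play_rows(
  targets=[
    [[0.001,0,0,0,0,0],[0.0015,0,0,0,0,0],[0.002,0,0,0,0,0],[0.0025,0,0,0,0,0]],
  ],
)

```text
t: 14.5
ee_pos: [0.5186, -0.1066, 0.0728]
orientation: [0.735, 0.678, -0.003, 0.003]
contact_force: [-1.0, -7.8, 1.1]
finger_gap: -0.002
```

>>> play_rows(
  targets=[
    [[0.0015,0,0,0,0,0],[0.0022,0,0,0,0,0],[0.0029,0,0,0,0,0],[0.0035,0,0,0,0,0]],
  ],
)

```text
t: 14.9
ee_pos: [0.5188, -0.1043, 0.0728]
orientation: [0.736, 0.677, -0.004, 0.003]
contact_force: [-0.9, -7.3, 1.4]
finger_gap: 0.006
```

>>> play_rows(
  targets=[
    [[0.0015,0,0,0,0,0],[0.0022,0,0,0,0,0],[0.0029,0,0,0,0,0],[0.0035,0,0,0,0,0]],
  ],
)

```text
t: 15.3
ee_pos: [0.5189, -0.102, 0.0728]
orientation: [0.736, 0.677, -0.005, 0.004]
contact_force: [-0.3, -7.3, 0.9]
finger_gap: 0.004
```

>>> play_rows(
  targets=[
    [[0.0015,0,0,0,0,0],[0.0022,0,0,0,0,0],[0.0029,0,0,0,0,0],[0.0033,0,0,0,0,0]],
  ],
)

```text
t: 15.7
ee_pos: [0.5191, -0.0999, 0.0729]
orientation: [0.736, 0.676, -0.005, 0.004]
contact_force: [-0.8, -8.4, 1.8]
finger_gap: 0.003
```

>>> play_rows(
  targets=[
    [[0.0012,0,0,0,0,0],[0.0018,0,0,0,0,0],[0.0024,0,0,0,0,0],[0.003,0,0,0,0,0]],
  ],
)

```text
t: 16.1
ee_pos: [0.5192, -0.0984, 0.0729]
orientation: [0.737, 0.676, -0.006, 0.005]
contact_force: [-1.4, -9.2, 3.5]
finger_gap: 0.005
```

>>> play_rows(
  targets=[
    [[0.0012,0,0,0,0,0],[0.0018,0,0,0,0,0],[0.0024,0,0,0,0,0],[0.0027,0,0,0,0,0]],
  ],
)

```text
t: 16.5
ee_pos: [0.5192, -0.0977, 0.0729]
orientation: [0.737, 0.675, -0.007, 0.005]
contact_force: [-1.8, -13.2, 2.0]
finger_gap: 0.002
```

The push rises about 5 N/mm, which is the pad spring, so the collar appears home at TCP y ≈ −0.0985, as predicted. A bit more.

>>> play_rows(
  targets=[
    [[0.0014,0,0,0,0,0],[0.002,0,0,0,0,0],[0.0024,0,0,0,0,0],[0.0024,0,0,0,0,0]],
  ],
)

```text
t: 16.9
ee_pos: [0.5193, -0.0974, 0.0729]
orientation: [0.738, 0.675, -0.008, 0.006]
contact_force: [-1.4, -12.9, 1.4]
finger_gap: 0.005
```

>>> play_rows(
  targets=[
    [[0.0016,0,0,0,0,0],[0.0024,0,0,0,0,0],[0.003,0,0,0,0,0],[0.0034,0,0,0,0,0],[0.0034,0,0,0,0,0]],
  ],
)

```text
t: 17.4
ee_pos: [0.5193, -0.0967, 0.0729]
orientation: [0.739, 0.674, -0.009, 0.007]
contact_force: [-1.2, -15.5, 2.2]
finger_gap: 0.007
```

>>> play_rows(
  targets=[
    [[0.002,0,0,0,0,0],[0.003,0,0,0,0,0],[0.0036,0,0,0,0,0],[0.004,0,0,0,0,0],[0.004,0,0,0,0,0]],
  ],
)

```text
t: 17.9
ee_pos: [0.5193, -0.0961, 0.0729]
orientation: [0.74, 0.673, -0.01, 0.008]
contact_force: [-2.6, -19.5, 4.1]
finger_gap: 0.004
```

Run:
```python
from h import *
p=manip.grab_frame("side");save(p,"s4.png",(190,280,260,370),6);plan()
```

```text
t 17.95 [ 0.5193 -0.0961  0.073 ] F [ -2.07 -19.77   3.03] gap 0.005
```

View pics/s4.png

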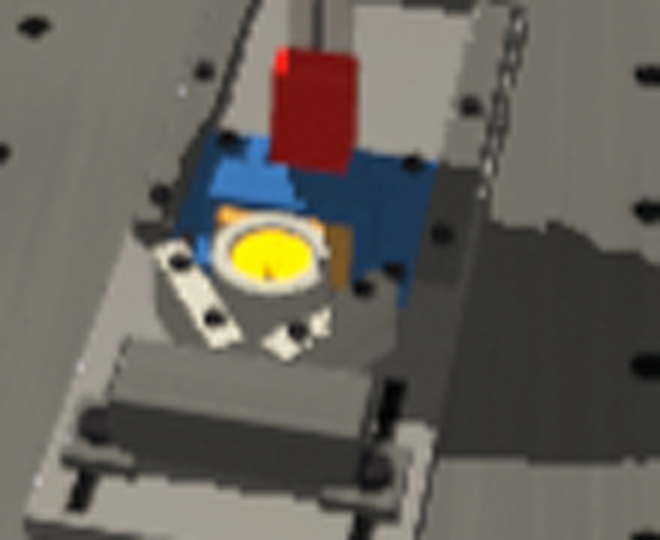

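The side crop has the collar at (270,255) nested between both rail tops (195,290) and (300,330), pad bearing behind it. The push is ≈19.6 N, so ≈12 N on the collar, above what the slide can hold, so it will settle at about 7 N. A single-rail jam would need friction over 0.8, so it must be seated. I back off.

>>> play_rows(
  targets=[
    [[0.002,0,0,0,0,0],[0,0,0,0,0,0],[-0.002,0,0,0,0,0],[-0.004,0,0,0,0,0],[-0.007,0,0,0,0,0]],
  ],
)

```text
t: 18.45
ee_pos: [0.5187, -0.1027, 0.0732]
orientation: [0.74, 0.673, -0.01, 0.008]
contact_force: [0.3, 0.4, -0.1]
finger_gap: 0.007
```

>>> play_rows(
  targets=[
    [[-0.004,0,0,0,0,0],[-0.01,0,0,0,0,0],[-0.016,0,0,0,0,0],[-0.02,0,0,0,0,0],[-0.02,0,0,0,0,0]],
  ],
)

```text
t: 18.95
ee_pos: [0.5167, -0.1235, 0.0737]
orientation: [0.74, 0.673, -0.01, 0.008]
contact_force: [0.4, -0.5, -0.7]
finger_gap: 0.004
```

>>> play_rows(
  targets=[
    [[0,0,-0.02,0,0,0],[0,0,-0.05,0,0,0],[0,0,-0.09,0,0,0],[0,0,-0.12,0,0,0],[0,0,-0.12,0,0,0]],
  ],
)

```text
t: 19.45
ee_pos: [0.5189, -0.1202, 0.1974]
orientation: [0.74, 0.673, -0.009, 0.011]
contact_force: [-0.2, 0.5, -0.5]
finger_gap: 0.003
```

Run:
```python
from h import *
o=np.array([.5225,-.048]);a=np.radians(85.7);u=np.array([np.cos(a),np.sin(a)]);v=np.array([-u[1],u[0]])
f=lambda w:(round((w[:2]-o)@u,4),round((w[:2]-o)@v,4))
for n,fi in(("side",0),("top",0),("wrist",1)):
    p=manip.grab_frame(n);I=p["image"].astype(int)
    if n=="wrist": save(p,"w5.png",k=1.4)
    if n=="side": save(p,"s5.png",(190,280,260,370),6)
    y=((I[...,0]>150)&(I[...,1]>130)&(I[...,2]<110)&(I[...,0]-I[...,2]>90)).astype(np.uint8)
    k,L,S,C=cv2.connectedComponentsWithStats(y)
    for i in range(1,k):
        if S[i,4]>15:
            w=world(p,C[i][1],C[i][0],fish=fi,z=.061);j=f(w)
            if abs(j[1])<.08 and abs(j[0])<.15: print(n,S[i,4],C[i].round(1),j)
plan()
```

```text
side 94 [304.7 231.9] (np.float64(0.0664), np.float64(-0.0013))
top 29 [278.  230.3] (np.float64(0.039), np.float64(0.0063))
top 73 [269.7 227.9] (np.float64(0.0671), np.float64(0.0015))
wrist 26 [277.   83.4] (np.float64(0.0349), np.float64(0.0008))
t 19.6 [ 0.5168 -0.1203  0.193 ] F [-0.39 -0.86  0.54] gap -0.002
```

View pics/w5.png

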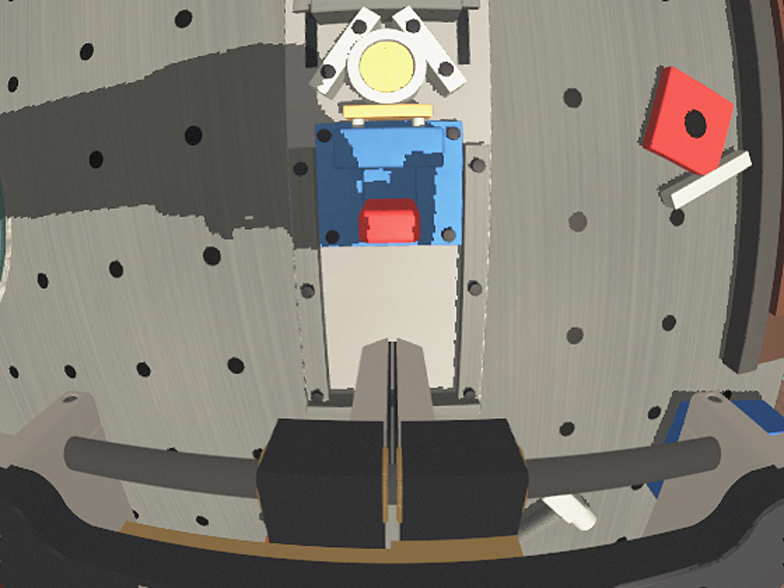

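The wrist view shows the collar at (387,66) sitting symmetrically between both rails, with the pad (387,110) against it and the fingers clear. I'm handing it in.

Run:
```python
from h import *
plan();print(manip.close_job())
```

```text
t 19.6 [ 0.5168 -0.1203  0.193 ] F [-0.39 -0.86  0.54] gap -0.002
the job is handed in; nothing more can be done
None
```

I stood the large collar on the jig bed and pushed the jaw up behind it until it came home between the two rails. I then let go and handed the job in at 19.6 s of the 58 s allowed.

- **Coming home:** the push held at about 7.3 N of slide drag. Near home it rose at roughly the pad spring's 5 N/mm, to 19.6 N in total, so about 12 N was on the collar, well under 20 N. After backing off, the slide should have settled at the roughly 7 N it can hold; I did not measure that remaining grip.
- **Last look:** the wrist picture shows the collar upright and symmetrical between both rails, with the pad against it and the fingers clear. The arm went near no bystander.
- **Numbers that disagree slightly:**
  - The collar's axis came out at about 66–67 mm along the jig. That is inside the 64–106 mm limit, but 2–3 mm short of the earliest stated seat, roughly the calibration error.
  - Across the jig, the side camera gave −1.3 mm and the top camera +1.5 mm. They average near zero, so I relied on the symmetry in the wrist picture.
  - The automatic colour check on the wrist picture found only the brass pad, not the collar.

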